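# Grease the pasta roller through its tilted nipple

## Task

Take the push-type grease gun (blue grip) off its black stand and press its mouth squarely onto the tilted grease nipple of the pasta roller until it snaps on. Then push the nipple in against its spring, at least half of its 12 mm stroke, and finish holding it pushed in like that: do not let go. Leave the other things on the worktop where they are.

Things in the scene. Friction and masses are not known exactly. Their poses are not given: they have to be found in the camera images.
- coupler: Push-type grease gun, loose, 0.26 kg, 95 mm long, stands mouth down on the stand. Origin: centre of its mouth; z runs from the mouth along its axis to the top. Along z: steel skirt 37 mm wide; black flange 52 mm wide, 42 to 48 mm; round blue grip 30 mm wide, 48 to 88 mm, to be grasped just above the flange (fingertips may push on the flange); grey cap to 95 mm.
- coupler_seat (a point): Bottom of the grease gun's bore, on its axis, 28 mm from its mouth; same axes as the grease gun. It rests on the nipple's tip once snapped on. The flared mouth is 30 mm wide inside and narrows to a 17 mm bore at 10 mm; four spring jaws 14 mm in leave 10 mm between them.
- stand: Fixed black disc, 84 mm in diameter, 10 mm thick, with a button (13 mm wide, 8 mm high) in the middle that reaches into the grease gun's mouth. Origin: centre of its underside.
- nipple_tip (a point): Tip of the steel grease nipple; z points out along its axis: press the grease gun on along -z with its own z along this z. The free nipple stands 45 mm out of a brass boss 27 mm wide. Head 14 mm wide, 13 mm long, its end a cone (7 mm wide at the tip); behind it an 8.4 mm neck that the jaws snap behind. The snap takes about 5 to 10 N.
- nipple (a joint): How far the nipple is pushed into its boss, m: 0 free, 0.012 at its stop. Its spring takes 9 N before it gives and 14 N at the stop, and pushes the nipple out again when released.
- swivel (a joint): Tilt of the nipple from vertical, rad (0.3 to 0.6 at the start); it leans to the front (-x) side of the pasta roller. A stiff swivel (about 6 N m) that keeps its angle when pushed along the nipple. Its pivot lies 70 mm below the free nipple's tip, on its axis.
- machine: Pasta roller, fixed: grey base plate 172x150x12 mm, red cheeks and two steel rollers, 130 mm tall, behind the nipple. Origin: on the worktop under the swivel pivot, which is 65 mm up; the plate reaches from 46 mm in front (-x) to 126 mm behind (+x); cheeks, housing and rollers stand 33 to 123 mm behind.
- lemon_1: yellow lemon, 83x58x58 mm, bystander
- garlic_1: garlic bulb, 50 mm, bystander
- tomato_1: red tomato, 70 mm, bystander
- mug_2: white mug with small leaf pattern, 95 mm tall, bystander
There are look-alikes about, which are no part of the job. Of the things like the stand, leave any that is orange or pink; of the rest the smaller one is meant.

How it is judged:
By the outcome, as a careful person would: the job done as asked, in the order asked, and still so for the second after the job is handed in, while the arm keeps its last pose, push and grip.
It also fails if it takes over 40 s, if anything falls off the work surface, if the arm or the gripper's body presses on something with over 40 N, if the wrist force passes 120 N, or if a joint passes its speed limit or range.

## Robot

A 6-joint arm with a two-finger parallel gripper is mounted at the origin on a cart in front of the work surface, level with it; the furniture and walls round the work are solid. World frame = base frame: x ahead of the robot, y to its left, z up, the work surface at z = 0. Lengths are in m, angles in rad, forces in N, time in s.
With the tool pointing down it reaches from about 0.3 to 1 m from the base axis. Payload 5.1 kg.
Tool frame: the origin (TCP) lies midway between the tips of the shut fingers; the grasp point (between the pads) lies 19 mm behind it (robot.pinch_z is the z of the grasp point in the tool frame, in m); z points along the fingers, y is the line along which they close (so a half turn about z gives the same grasp; the last joint's range is limited). The gripper opens to 95 mm and grips with 3 to 60 N. Pads are 20 mm wide; open, the fingers measure 119 mm over their backs; the gripper's body (75 mm by 180 mm) begins 59 mm behind the grasp point.
Start: joints at [1.161, 0.124, 1.65, -0, 1.367, -0.083], TCP at [0.209, 0.616, 0.215] pointing down, gripper open.
Joint ranges: [-2.61, 2.61], [-1.02, 2.33], [0.03, 2.71], [-1.35, 4.49], [0.32, 2.68], [-2.91, 2.91]. Speed limits (rad/s): [2.57, 2.57, 3.14, 3.14, 3.14, 3.14].

## Interface

Orientations are given as [roll, pitch, yaw] about the fixed x, y, z axes, in that order (R = Rz(yaw) Ry(pitch) Rx(roll)).
In Python, from plant import robot gives the robot as it stands.
- The arm moves only by the tool send_rows, never from a script. Its argument "steps" is a list of rows, each a list of 3 entries, a list of its own where there are three numbers: the shift along the world's x, y, z normalised to -1 to 1, where 1 is 2 cm, then the turn, a rotation vector about the world's x, y, z normalised to -1 to 1, where 1 is 5 degrees, then the opening, from -1 (shut) to 1 (fully open). A call has exactly 10 rows; each row shifts and turns the commanded pose from where the row before left it; what a row does not reach is not made up. A row lasts 1/10 s, in which the tool goes at most 50 mm and 8.59 degrees, less where a joint would pass 70% of its speed; a pose out of reach is approached as far as the arm can. A call with a number of a shift or a turn outside -1 to 1 is refused whole. A call with a gripper value outside its range is refused whole. The fingers move at their own pace and stop on an object; the grip force is fixed at half the most. Time passes only in rows, so rows that do not move let the fingers close, or fill a call up. It gives the time, the measured TCP pose, the force, the opening and the grip force at its end, in the units of the state.
- robot.get_obs(): the state, without advancing time (a new reading comes with each control period).
- robot.get_image(name): name is "scene" or "top" or "wrist"; returns the picture (420x560x3 uint8, red, green, blue); there is no depth.
- robot.get_calibration(name): a dict with "fx", "fy", "cx", "cy" (pixels), "eye" and "rotation" of the camera in the world. Camera axes: x right, y down, z forward; pixel columns grow to the right and rows downward; lengths in m; the calibration is good to about 2 mm. The wrist camera is an equidistant fisheye: a pixel r from the principal point sees the ray r / f radians off the axis. A picture is of the moment at which its call begins: read the wrist's pose just before it. get_calibration takes no time and is no camera call; for the wrist camera it gives the pose at the moment of the call.
- robot.hand_in(): hands the job in; it is judged then, once.
The state is a dict: "time_s": time; "joint_pos": joint angles; "qvel": joint speeds; "joint_torque": joint torques, N m; "eef_pos": TCP position; "tcp_rot": TCP orientation; "ft_force": force on the tool from outside, world axes, zero at the start; "wrist_torque": the same for the moment, N m; "width": opening from 0.0 (shut) to 1.0 (fully open); "gripper_force": force on a finger pad.
Only numpy, scipy, OpenCV 4.12 (cv2) and the standard library are available. Lean on these libraries where they do the work, as an engineer would, in place of code of your own. Each camera call takes 0.05 s, during which the arm holds its last target. There are 200 camera calls.

## Working session

There is one attempt and no reset: what is moved stays moved. The work goes in short steps, Python scripts to look and compute and a tool call to move; the robot and the scene stay as the last step left them, time stands still between calls to the robot, and variables do not carry over. Pictures are saved under pics/ and viewed, at most 10 in all, crops included, and the job is handed in when it is done.

Besides the shell and the picture viewer there is one more tool, called by a JSON object that holds its "op" and its "data", one argument or row to a line. send_rows: Moves the arm, as the interface text tells. Scaled input: -1 to 1 covers 2 cm each way for a shift and 5 degrees each way for a turn. Its arguments: {"type":"object","properties":{"steps":{"type":"array","items":{"type":"array"}}},"required":["steps"]}

```bash
mkdir -p pics; ls
cat > h.py <<'E'
import numpy as np, cv2, json
from plant import robot
def grab(n,f):
    c=robot.get_calibration(n); im=robot.get_image(n)
    cv2.imwrite(f'pics/{f}.png',cv2.cvtColor(im,cv2.COLOR_RGB2BGR)); json.dump({k:np.asarray(v).tolist() for k,v in c.items()},open(f'pics/{f}.json','w'))
    return im,c
def load(f):
    return cv2.imread(f'pics/{f}.png'),json.load(open(f'pics/{f}.json'))
def ray(c,u,v,fish=False):
    x=(u-c['cx'])/c['fx'];y=(v-c['cy'])/c['fy']
    if fish:
        r=np.hypot(x,y); d=np.array([x/r*np.sin(r),y/r*np.sin(r),np.cos(r)]) if r>0 else np.array([0,0,1.])
    else: d=np.array([x,y,1.])
    d=np.array(c['rotation'])@d
    return np.array(c['eye']),d/np.linalg.norm(d)
def plane(c,u,v,z,fish=False):
    e,d=ray(c,u,v,fish); return e+d*(z-e[2])/d[2]
def tri(*rs):
    A=sum(np.eye(3)-np.outer(d,d) for e,d in rs); b=sum((np.eye(3)-np.outer(d,d))@e for e,d in rs)
    p=np.linalg.solve(A,b); return p,[float(np.linalg.norm(np.cross(p-e,d))) for e,d in rs]
E
python3 - <<'E'
from h import *
print(robot.pinch_z,robot.get_obs())
for n in ('scene','top','wrist'):
    im,c=grab(n,n+'0'); print(n,c)
a=[cv2.imread(f'pics/{n}0.png') for n in('scene','top')]
E
```

```text
pics
-0.0188 {'time_s': 0.0, 'joint_pos': array([ 1.16137732e+00,  1.24488152e-01,  1.65166809e+00,  2.42022019e-06,
        1.36750220e+00, -8.26303716e-02]), 'qvel': array([ 0.00146302, -0.00033181, -0.0003962 ,  0.00039349, -0.00053245,
        0.00018784]), 'joint_torque': array([-2.25084359e-04, -4.17592692e+01, -3.59935963e+01,  7.75397569e-02,
        4.90056700e-02, -1.68197048e-04]), 'eef_pos': array([0.20844073, 0.61499314, 0.21340152]), 'tcp_rot': array([-3.13953411e+00, -1.72863492e-04,  2.81480335e+00]), 'ft_force': array([-0.56504286,  0.1285903 ,  0.11155134]), 'wrist_torque': array([-0.00042724, -0.00809835,  0.01674241]), 'gripper_force': 0.0, 'width': 0.9991696783514645}
scene {'fx': 543.73121353271, 'fy': 543.73121353271, 'cx': 278.0957393893819, 'cy': 212.6739234126248, 'eye': array([-0.17453653, -0.3829153 ,  1.20726001]), 'rotation': array([-2.3957672 , -0.01398418, -0.91581019])}
top {'fx': 422.19875380581897, 'fy': 422.19875380581897, 'cx': 283.1795773507227, 'cy': 209.22222664066445, 'eye': array([0.42039008, 0.19308928, 1.04028704]), 'rotation': array([-2.93603616e+00,  2.47911370e-03, -1.57394202e+00])}
wrist {'fx': 325.19226210127806, 'fy': 325.19226210127806, 'cx': 277.85593120977876, 'cy': 209.73989559408807, 'eye': array([0.13965648, 0.63781935, 0.38386887]), 'rotation': array([2.88204207e+00, 2.42636185e-03, 1.24419743e+00])}
```

```bash
sed -i "s/d=np.array(c\['rotation'\])@d/d=Rm(c['rotation'])@d/; 2a from scipy.spatial.transform import Rotation as Ro\ndef Rm(r): return Ro.from_euler('xyz',r).as_matrix()" h.py; head -5 h.py
```

```text
import numpy as np, cv2, json
from plant import robot
from scipy.spatial.transform import Rotation as Ro
def Rm(r): return Ro.from_euler('xyz',r).as_matrix()
def grab(n,f):
```

View pics/scene0.png

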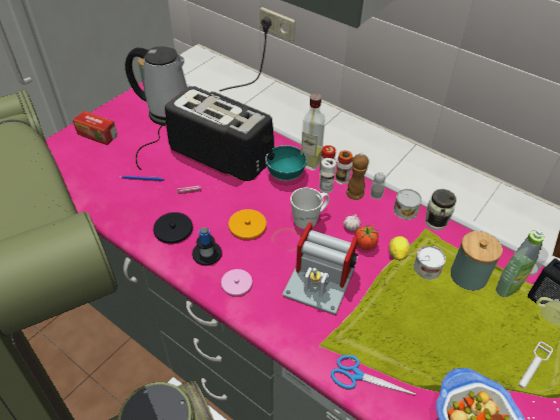

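View pics/top0.png

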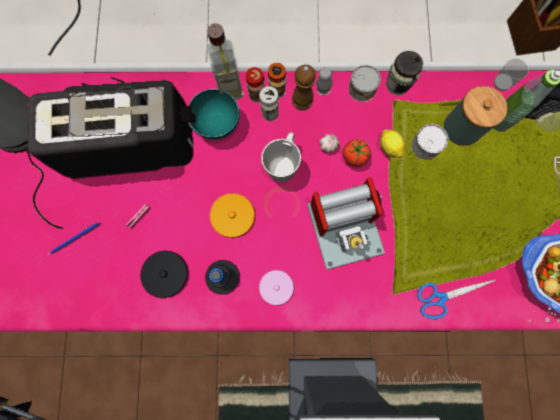

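Scene picture: the gun stands on a small black disc at (206,245), a bigger empty black disc is at (173,227), an orange disc at (247,224) and a pink one at (236,282). The pasta roller's nipple is at about (317,277). In the top view the gun is at (222,277) and the nipple at (354,240).

Candidates (scene px): black small disc with gun (206,245), which I choose; black large disc (173,227), orange (247,224) and pink (236,282), which I leave. I'll check this in a close crop.

Run:
```python
from h import *
s,cs=load('scene0');t,ct=load('top0')
def cr(im,u,v,h=25,w=33): return cv2.resize(im[v-h:v+h,u-w:u+w],(396,300),interpolation=cv2.INTER_CUBIC)
cv2.imwrite('pics/c1.png',np.vstack([np.hstack([cr(s,206,245),cr(t,222,277)]),np.hstack([cr(s,317,285),cr(t,352,240)])]))
for n,u,v in(('gun',222,277),('big',165,273),('pink',276,288),('org',232,215)): print(n,plane(ct,u,v,0.01))
# disc sizes from black masks in top
for n,(u,v),h in(('gun',(222,277),30),('big',(165,273),35)):
    hsv=cv2.cvtColor(t,cv2.COLOR_BGR2HSV)[v-h:v+h,u-h:u+h]
    m=((hsv[...,2]<70)).astype(np.uint8); m=cv2.morphologyEx(m,cv2.MORPH_CLOSE,np.ones((3,3)))
    c=max(cv2.findContours(m,0,1)[0],key=cv2.contourArea); print(n,cv2.minEnclosingCircle(c),cv2.fitEllipse(cv2.convexHull(c)),(u-h,v-h))
```

```text
gun [0.46869777 0.34311274 0.01      ]
big [0.47870956 0.48125854 0.01      ]
pink [0.44218355 0.21280267 0.01      ]
org [0.62100514 0.32226861 0.01      ]
gun ((30.011627197265625, 29.57364273071289), 16.748226165771484) ((30.06020164489746, 29.827966690063477), (32.52926254272461, 33.27696228027344), 63.88385772705078) (192, 247)
big ((34.0, 36.0), 23.70663833618164) ((33.94253921508789, 35.96049880981445), (44.87685012817383, 47.298789978027344), 49.600990295410156) (130, 238)
```

View pics/c1.png

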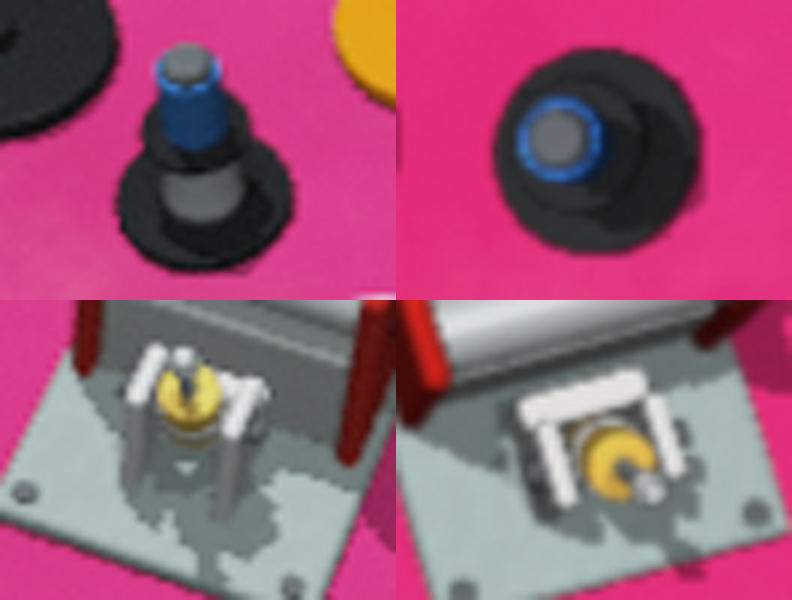

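The crop confirms the blue grip with grey cap, flange and steel skirt on the smaller black disc. The nipple tip is at scene (314,270) and top (361,246), leaning to the front and a little right.

Run:
```python
from h import *
_,cs=load('scene0');_,ct=load('top0')
def P(a,b,c,d): # crop coords scene, top
    return tri(ray(cs,a,b),ray(ct,c,d))
S=lambda x,y,u,v:(u-33+x/6-.42,v-25+y/6-.42)
print('cap',P(*S(187,62,206,245),*S(162,137,222,277)))
print('stand top',plane(ct,*S(202,150,222,277),.01),plane(cs,*S(205,195,206,245),.01))
print('tip',P(*S(183,57,317,285),*S(254,187,352,240)))
print('boss',P(*S(190,90,317,285),*S(220,163,352,240)))
# base plate corners/screws (z=.012) 
for n,p in (('screwL top',plane(ct,*S(67,291,352,240),.012)),('screwR top',plane(ct,*S(360,213,352,240),.012)),('screwL sc',plane(cs,*S(24,192,317,285),.012)),('screwR sc',plane(cs,*S(292,287,317,285),.012))): print(n,p)
# wrist extrinsics
o=robot.get_obs();c=robot.get_calibration('wrist');T=Rm(o['tcp_rot']);print(T, T.T@(np.array(c['eye'])-o['eef_pos']))
```

```text
cap (array([0.46994064, 0.34362399, 0.10427625]), [7.43329549451956e-06, 7.433295494504471e-06])
stand top [0.46969781 0.34254372 0.01      ] [0.46974723 0.34308159 0.01      ]
tip (array([0.52903448, 0.02674602, 0.12952645]), [0.00010908040757166105, 0.00010908040757147195])
boss (array([0.5437481 , 0.03099056, 0.08708583]), [0.0007964259163719874, 0.0007964259163720243])
screwL top [0.50109066 0.08256014 0.012     ]
screwR top [ 0.53221909 -0.03724049  0.012     ]
screwL sc [0.50203785 0.08411018 0.012     ]
screwR sc [ 0.53392029 -0.03616407  0.012     ]
[[-9.47080227e-01  3.20996262e-01 -6.65362160e-04]
 [ 3.20996917e-01  9.47079055e-01 -1.49779271e-03]
 [ 1.49364706e-04 -1.63210906e-03 -9.99998657e-01]] [ 0.07247714 -0.00083624 -0.17034634]
```

View pics/wrist0.png

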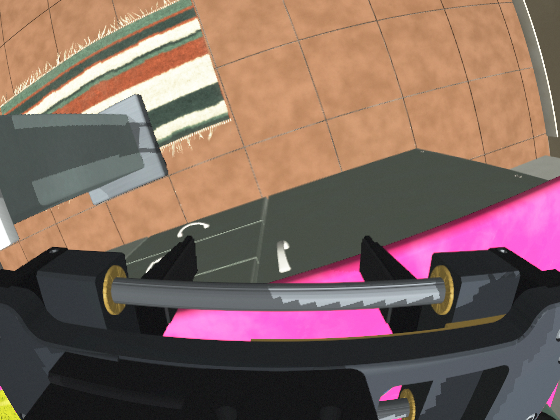

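{"op": "send_rows", "data": {
  "steps": [
    [[1,-1,0],[0,0,0.7],1],
    [[1,-1,0],[0,0,0.7],1],
    [[1,-1,0],[0,0,0.7],1],
    [[1,-1,0],[0,0,0.7],1],
    [[1,-1,0],[0,0,0.7],1],
    [[1,-1,0],[0,0,0.7],1],
    [[1,-1,0],[0,0,0.7],1],
    [[1,-1,0],[0,0,0.7],1],
    [[1,-1,0],[0,0,0.7],1],
    [[1,-1,0],[0,0,0.4],1]
  ]
}}

```text
time_s: 1.15
eef_pos: [0.4092, 0.4145, 0.2143]
tcp_rot: [-3.141, -0.001, -2.882]
ft_force: [-0.1, 0.2, -0.6]
width: 1.002
gripper_force: 0.0
```

Run:
```python
from h import *
o=robot.get_obs();print(o['eef_pos'],o['tcp_rot'],o['joint_pos'])
grab('wrist','w1')
```

```text
[0.40920383 0.41452927 0.21425382] [-3.14135371e+00 -5.58090117e-04 -2.88182944e+00] [ 6.99701472e-01 -2.35887880e-02  1.80401122e+00  2.19703146e-05
  1.36177693e+00 -1.13086270e+00]
```

```bash
cat >> h.py <<'E'
def wproj(c,p):
    q=Rm(c['rotation']).T@(np.array(p)-np.array(c['eye'])); r=np.hypot(q[0],q[1]); a=np.arctan2(r,q[2])
    return c['cx']+c['fx']*a*q[0]/r, c['cy']+c['fy']*a*q[1]/r
E
python3 - <<'E'
from h import *
_,c=load('w1'); tcp=np.array([.4092,.4145,.2143])
print('axis',ray(c,c['cx'],c['cy'],True)[1], 'gun',wproj(c,[.47,.343,.105]))
for p in ((.53,.09,.24),(.55,.03,.24),(.57,.03,.24),(.60,.03,.24),(.6,.07,.24),(.6,-.03,.24)):
    d=dict(c); d['eye']=np.array(c['eye'])+np.array(p)-tcp
    print(p,wproj(d,[.529,.027,.1295]),wproj(d,[.55,.033,.065]))
E
```

```text
axis [ 0.24756765  0.06499107 -0.96668838] gun (np.float64(189.19680043018667), np.float64(249.55005058337895))
(0.53, 0.09, 0.24) (np.float64(210.6054405933666), np.float64(189.4184632134444)) (np.float64(223.61497921542426), np.float64(197.41211641337196))
(0.55, 0.03, 0.24) (np.float64(281.3738989543416), np.float64(184.77591369326768)) (np.float64(281.1193061131831), np.float64(193.79964663954743))
(0.57, 0.03, 0.24) (np.float64(287.3501277546868), np.float64(162.90801528082932)) (np.float64(285.94621184781437), np.float64(176.21315616176227))
(0.6, 0.03, 0.24) (np.float64(296.4797799413278), np.float64(129.57717274985896)) (np.float64(293.3309790437019), np.float64(149.32376290325456))
(0.6, 0.07, 0.24) (np.float64(251.2672220510528), np.float64(117.78913530581517)) (np.float64(256.7823377704783), np.float64(139.725129493532))
(0.6, -0.03, 0.24) (np.float64(361.8947412970913), np.float64(148.70706556972618)) (np.float64(346.6182015183099), np.float64(164.36038790336244))
```

{"op": "send_rows", "data": {
  "steps": [
    [[0.5,-1,0.2],[0,0,0],1],
    [[0.5,-1,0.2],[0,0,0],1],
    [[0.5,-1,0.2],[0,0,0],1],
    [[0.5,-1,0.2],[0,0,0],1],
    [[0.5,-1,0.2],[0,0,0],1],
    [[0.5,-1,0.2],[0,0,0],1],
    [[0.5,-1,0.2],[0,0,0],1],
    [[0.5,-1,0.2],[0,0,0],1],
    [[0.5,-1,0.2],[0,0,0],1],
    [[0.5,-1,0.2],[0,0,0],1]
  ]
}}

```text
time_s: 2.2
eef_pos: [0.5088, 0.2148, 0.2545]
tcp_rot: [3.142, -0.001, -2.884]
ft_force: [-0.1, -0.7, -0.9]
width: 1.0
gripper_force: 0.0
```

{"op": "send_rows", "data": {
  "steps": [
    [[0.2,-1,0],[0,0,0],1],
    [[0.2,-1,0],[0,0,0],1],
    [[0.2,-1,0],[0,0,0],1],
    [[0.2,-1,0],[0,0,0],1],
    [[0.2,-1,0],[0,0,0],1],
    [[0.2,-0.5,0],[0,0,0],1],
    [[0,-0.5,0],[0,0,0],1],
    [[0,0,0],[0,0,0],1],
    [[0,0,0],[0,0,0],1],
    [[0,0,0],[0,0,0],1]
  ]
}}

```text
time_s: 3.2
eef_pos: [0.5325, 0.0962, 0.2546]
tcp_rot: [3.141, -0.0, -2.883]
ft_force: [-0.6, -0.1, -1.0]
width: 1.001
gripper_force: 0.0
```

Run:
```python
from h import *
grab('wrist','w2'); print(robot.get_obs()['joint_pos'])
```

```text
[ 7.93820206e-02 -1.40458887e-01  1.84590901e+00  1.80584440e-04
  1.43615786e+00 -1.75017088e+00]
```

{"op": "send_rows", "data": {
  "steps": [
    [[1,-1,0],[0,0,0],1],
    [[1,-1,0],[0,0,0],1],
    [[0.5,-1,0],[0,0,0],1],
    [[0,-1,0],[0,0,0],1],
    [[0,-1,0],[0,0,0],1],
    [[0,-0.5,0],[0,0,0],1],
    [[0,0,0],[0,0,0],1],
    [[0,0,0],[0,0,0],1],
    [[0,0,0],[0,0,0],1],
    [[0,0,0],[0,0,0],1]
  ]
}}

```text
time_s: 4.25
eef_pos: [0.5827, -0.0136, 0.2547]
tcp_rot: [3.141, 0.0, -2.883]
ft_force: [-1.0, -0.6, 0.7]
width: 0.996
gripper_force: 0.0
```

Run:
```python
from h import *
grab('wrist','w3')
crops=[]
for f in('w2','w3'):
    im,c=load(f); u,v=map(int,wproj(c,[.536,.029,.11])); print(f,u,v,wproj(c,[.529,.027,.1295]))
    u0,v0=max(u-50,0),max(v-60,0); print((u0,v0)); crops.append(cv2.resize(im[v0:v0+120,u0:u0+100],(400,480),interpolation=cv2.INTER_CUBIC))
cv2.imwrite('pics/c2.png',np.hstack(crops))
```

```text
w2 212 185 (np.float64(207.95536902228952), np.float64(182.19874316933144))
(162, 125)
w3 332 165 (np.float64(336.0952974077217), np.float64(160.36112591197087))
(282, 105)
```

View pics/c2.png

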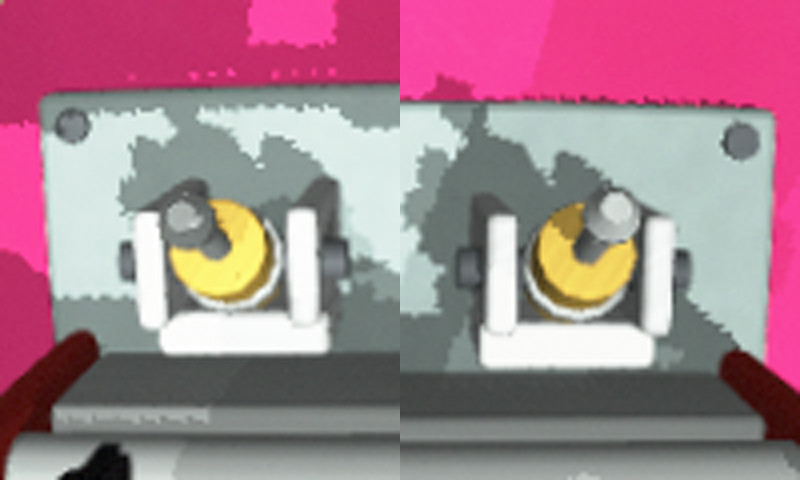

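Left crop: the nipple tip is at (182,213), with the neck base on the brass boss at (221,246). Right crop: the tip is at (619,208), with the neck base at (589,254). The swivel pins are visible on both sides of the white yoke.

Run:
```python
from h import *
_,a=load('w2');_,b=load('w3');_,cs=load('scene0');_,ct=load('top0')
A=lambda x,y:ray(a,162+x/4-.4,125+y/4-.4,True)
B=lambda x,y:ray(b,282+(x-400)/4-.4,105+y/4-.4,True)
tip,e=tri(A(182,213),B(619,208));print('tip wrist',tip,e)
t4,e4=tri(A(182,213),B(619,208),ray(cs,314.1,269.1),ray(ct,360.9,245.7));print('tip4',t4,e4)
nb,e=tri(A(221,246),B(589,254));print('neckbase',nb,e)
p1,e1=tri(A(126,261),B(468,268));p2,e2=tri(A(335,258),B(682,268));print('pins',p1,e1,p2,e2,(p1+p2)/2)
s1,f1=tri(A(72,125),B(350,115)) if 0 else (None,None)
for n,q in(('tip',tip),('tip4',t4)):
    v=q-(p1+p2)/2;print(n,'tilt',np.degrees(np.arctan2(np.hypot(v[0],v[1]),v[2])),'len',np.linalg.norm(v),'az',np.degrees(np.arctan2(v[1],v[0])))
    v=q-nb;print(n,'tilt nb',np.degrees(np.arctan2(np.hypot(v[0],v[1]),v[2])),'len',np.linalg.norm(v),'az',np.degrees(np.arctan2(v[1],v[0])))
d=p1-p2;print('pin az',np.degrees(np.arctan2(d[1],d[0])))
print('screw',plane(a,162+72/4-.4,125+125/4-.4,.012,True),plane(b,282+340/4-.4,105+140/4-.4,.012,True))
```

```text
tip wrist [0.52516691 0.0257505  0.13114673] [0.00037899162762902066, 0.0003789916276291389]
tip4 [0.52662875 0.02609204 0.13167584] [0.001939873166305395, 0.0011703762638069974, 0.0010132463091305783, 0.002455251736188304]
neckbase [0.54097426 0.03031069 0.08646431] [0.0005286265505229156, 0.0005286265505228721]
pins [0.55529962 0.00206261 0.07083843] [0.0001775660851578494, 0.00017756608515773922] [0.53934193 0.05998169 0.0710734 ] [2.9541520524027385e-05, 2.9541520524027758e-05] [0.54732077 0.03102215 0.07095591]
tip tilt 20.72350460922658 len 0.06435463052447218 az -166.61503275365655
tip tilt nb 20.213601488917433 len 0.04761498403296593 az -163.90789862332656
tip4 tilt 19.3062408776899 len 0.06433797951102703 az -166.59848232336745
tip4 tilt nb 18.30075116996936 len 0.0476200973755691 az -163.61269913768731
pin az -74.59621386133517
screw [ 0.53056191 -0.03798281  0.012     ] [0.49826904 0.08201981 0.012     ]
```

{"op": "send_rows", "data": {
  "steps": [
    [[-0.3,1,0],[0,0,0],1],
    [[-0.3,1,0],[0,0,0],1],
    [[-0.3,1,0],[0,0,0],1],
    [[-0.3,1,0],[0,0,0],1],
    [[-0.3,1,0],[0,0,0],1],
    [[-0.3,1,0],[0,0,0],1],
    [[-0.3,1,0],[0,0,0],1],
    [[-0.3,1,0],[0,0,0],1],
    [[-0.3,1,0],[0,0,0],1],
    [[-0.3,1,0],[0,0,0],1]
  ]
}}

```text
time_s: 5.3
eef_pos: [0.5222, 0.1868, 0.2548]
tcp_rot: [3.141, 0.0, -2.883]
ft_force: [0.2, 0.1, -0.3]
width: 1.001
gripper_force: 0.0
```

{"op": "send_rows", "data": {
  "steps": [
    [[-0.34,0.98,-0.5],[0,0,0],1],
    [[-0.34,0.98,-0.5],[0,0,0],1],
    [[-0.34,0.98,-0.5],[0,0,0],1],
    [[-0.34,0.98,-0.5],[0,0,0],1],
    [[-0.34,0.98,-0.5],[0,0,0],1],
    [[-0.34,0.98,-0.5],[0,0,0],1],
    [[-0.34,0.98,-0.5],[0,0,0],1],
    [[-0.34,0.98,-0.5],[0,0,0],1],
    [[0,0,-0.5],[0,0,0],1],
    [[0,0,0],[0,0,0],1]
  ]
}}

```text
time_s: 6.3
eef_pos: [0.4671, 0.342, 0.1627]
tcp_rot: [-3.14, -0.003, -2.882]
ft_force: [1.5, -0.7, -0.0]
width: 1.0
gripper_force: 0.0
```

Run:
```python
from h import *
o=robot.get_obs();print(o['eef_pos'],o['ft_force'])
im,c=grab('wrist','w4'); hsv=cv2.cvtColor(im,cv2.COLOR_RGB2HSV)
m=((abs(hsv[...,0].astype(int)-108)<14)&(hsv[...,1]>110)).astype(np.uint8)
for k in cv2.findContours(m,0,1)[0]:
    if cv2.contourArea(k)>80: print('blue',cv2.boundingRect(k),cv2.contourArea(k))
print(wproj(c,[.47,.343,.105]),wproj(c,[.47,.343,.01]))
```

```text
[0.46711226 0.34197476 0.16267412] [ 1.50040968 -0.66792798 -0.03474764]
blue (262, 196, 39, 48) 1409.0
(np.float64(279.00693758505804), np.float64(230.1668780446108)) (np.float64(278.87436980479833), np.float64(200.94139536842337))
```

View pics/w4.png

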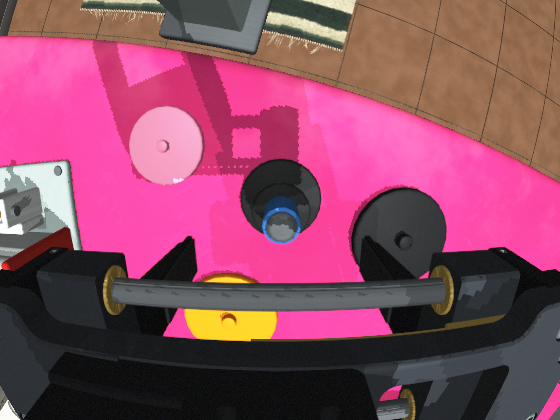

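The wrist view shows the gun's cap at (281,227), on the small black disc centred at (281,199) and midway between the open fingers. The big black disc at (402,235) is clear of the fingers.

Run:
```python
from h import *
_,c=load('w4');_,c1=load('w1')
print(plane(c,281,227,.105,True),plane(c,281,199,.01,True))
im,_=load('w1');hsv=cv2.cvtColor(im,cv2.COLOR_BGR2HSV)
m=((abs(hsv[...,0].astype(int)-108)<14)&(hsv[...,1]>110)).astype(np.uint8)
k=max(cv2.findContours(m,0,1)[0],key=cv2.contourArea);print(cv2.boundingRect(k))
g=cv2.cvtColor(im,cv2.COLOR_BGR2GRAY)
print(wproj(c1,plane(c,281,227,.105,True)))
```

```text
[0.46724803 0.34378589 0.105     ] [0.46747927 0.3445709  0.01      ]
(179, 220, 36, 39)
(np.float64(190.4430933607826), np.float64(247.17543459830006))
```

{"op": "send_rows", "data": {
  "steps": [
    [[0,0.05,-0.6],[0,0,0],1],
    [[0,0,-0.6],[0,0,0],1],
    [[0,0,-0.6],[0,0,0],1],
    [[0,0,-0.6],[0,0,0],1],
    [[0,0,-0.6],[0,0,0],1],
    [[0,0,-0.6],[0,0,0],1],
    [[0,0,-0.5],[0,0,0],1],
    [[0,0,-0.3],[0,0,0],1],
    [[0,0,0],[0,0,0],1],
    [[0,0,0],[0,0,0],1]
  ]
}}

```text
time_s: 7.35
eef_pos: [0.4685, 0.3435, 0.0769]
tcp_rot: [3.141, 0.0, -2.884]
ft_force: [0.7, 0.1, 0.3]
width: 0.999
gripper_force: 0.0
```

{"op": "send_rows", "data": {
  "steps": [
    [[0,0,-0.35],[0,0,0],1],
    [[0,0,-0.35],[0,0,0],1],
    [[0,0,0],[0,0,0],1],
    [[0,0,0],[0,0,0],-1],
    [[0,0,0],[0,0,0],-1],
    [[0,0,0],[0,0,0],-1],
    [[0,0,0],[0,0,0],-1],
    [[0,0,0],[0,0,0],-1],
    [[0,0,0],[0,0,0],-1],
    [[0,0,0],[0,0,0],-1]
  ]
}}

```text
time_s: 8.35
eef_pos: [0.4683, 0.3434, 0.0627]
tcp_rot: [3.142, 0.0, -2.884]
ft_force: [-0.2, -0.3, -0.7]
width: 0.469
gripper_force: 0.0
```

{"op": "send_rows", "data": {
  "steps": [
    [[0,0,0],[0,0,0],-1],
    [[0,0,0],[0,0,0],-1],
    [[0,0,0],[0,0,0],-1],
    [[0,0,0],[0,0,0],-1],
    [[0,0,0],[0,0,0],-1],
    [[0,0,0.3],[0,0,0],-1],
    [[0,0,0.5],[0,0,0],-1],
    [[0,0,0.8],[0,0,0],-1],
    [[0,0,1],[0,0,0],-1],
    [[0,0,1],[0,0,0],-1]
  ]
}}

```text
time_s: 9.35
eef_pos: [0.4684, 0.3435, 0.1367]
tcp_rot: [3.141, 0.001, -2.884]
ft_force: [0.1, 1.1, -1.6]
width: 0.311
gripper_force: 30.0
```

{"op": "send_rows", "data": {
  "steps": [
    [[0.1,-0.6,0.6],[0,0,0],-1],
    [[0.1,-1,0.6],[0,0,0],-1],
    [[0.1,-1,0.6],[0.13,-0.5,0],-1],
    [[0.1,-1,0.6],[0.13,-0.5,0],-1],
    [[0.1,-1,0.6],[0.13,-0.5,0],-1],
    [[0.1,-1,0.6],[0.13,-0.5,0],-1],
    [[0.1,-1,0.4],[0.13,-0.5,0],-1],
    [[0.1,-1,0.2],[0.13,-0.5,0],-1],
    [[0.1,-1,0],[0.13,-0.5,0],-1],
    [[0.1,-1,0],[0.13,-0.5,0],-1]
  ]
}}

```text
time_s: 10.35
eef_pos: [0.4879, 0.1499, 0.2194]
tcp_rot: [-3.139, 0.363, -2.883]
ft_force: [-0.6, 0.3, -2.1]
width: 0.312
gripper_force: 30.0
```

{"op": "send_rows", "data": {
  "steps": [
    [[0.1,-1,0],[0,0,0],-1],
    [[0.1,-1,0],[0,0,0],-1],
    [[0.1,-1,0],[0,0,0],-1],
    [[0.1,-1,0],[0,0,0],-1],
    [[0,-1,0],[0,0,0],-1],
    [[0,-0.6,0],[0,0,0],-1],
    [[0,0,0],[0,0,0],-1],
    [[0,0,0],[0,0,0],-1],
    [[0,0,0],[0,0,0],-1],
    [[0,0,0],[0,0,0],-1]
  ]
}}

```text
time_s: 11.35
eef_pos: [0.4961, 0.0399, 0.2187]
tcp_rot: [-3.14, 0.361, -2.882]
ft_force: [-0.3, -0.5, -2.9]
width: 0.314
gripper_force: 30.0
```

Run:
```python
from h import *
o=robot.get_obs();R=Rm(o['tcp_rot']);p=o['eef_pos'];print(p,R,o['ft_force'],o['joint_pos'])
s=np.radians(20.5);a=np.radians(15);n=np.array([-np.sin(s)*np.cos(a),-np.sin(s)*np.sin(a),np.cos(s)])
print('axis err deg',np.degrees(np.cross(-R[:,2],n)), 'target far',np.array([.526,.026,.131])+.0927*n-p)
grab('wrist','w5');grab('scene','s5');grab('top','t5')
u=[];S,cs=load('s5');W,_=load('w5');T,_=load('t5')
cr=lambda im,x,y,w,h:cv2.resize(im[y:y+h,x:x+w],(400,300),interpolation=cv2.INTER_CUBIC)
cv2.imwrite('pics/c3.png',np.vstack([np.hstack([cr(S,265,215,100,75),cr(T,310,190,100,75)]),np.hstack([cr(W,180,120,200,150),cr(W,180,200,200,150)])]))
```

```text
[0.49611186 0.03994831 0.21867911] [[-0.90444015 -0.25588953  0.3413335 ]
 [-0.23987391  0.96670519  0.08911559]
 [-0.35277261 -0.00127729 -0.93570821]] [-0.33257046 -0.53829261 -2.86911178] [-0.1004712  -0.47502226  2.19566152  0.13941216  1.08529311 -1.97449965]
axis err deg [0.07682316 0.18286002 0.04543937] target far [-0.00146989 -0.02235067 -0.00084959]
```

View pics/c3.png

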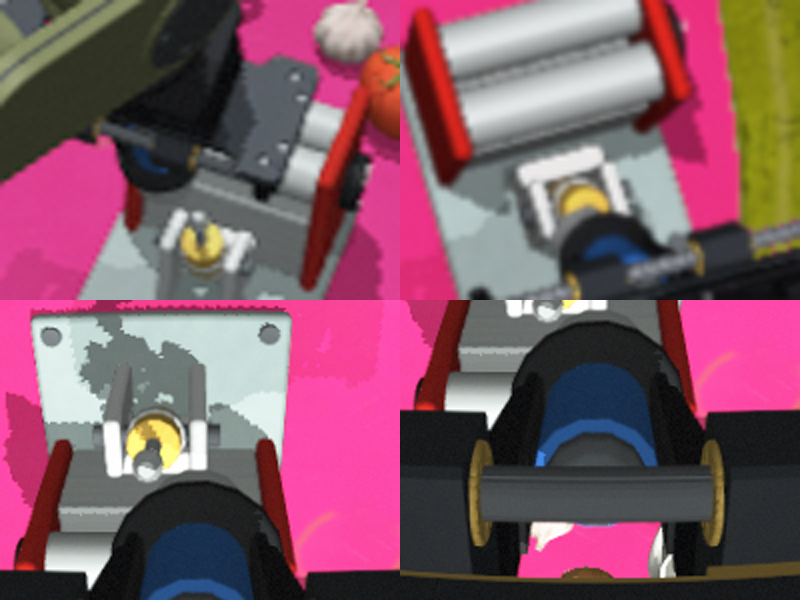

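Scene and top show the gun gripped upright and aligned with the tool, to the left of the nipple. In the wrist view the tip is at about (255,203), the boss face centre at (257,191), and the gun's flange centre column at 279.

Run:
```python
from h import *
_,a=load('w2');_,b=load('w3');_,c=load('w5');_,cs=load('scene0');_,ct=load('top0')
A=lambda x,y:ray(a,162+x/4-.4,125+y/4-.4,True)
B=lambda x,y:ray(b,282+(x-400)/4-.4,105+y/4-.4,True)
C=lambda x,y:ray(c,180+x/2-.25,120+(y-300)/2-.25,True)
ang=lambda v:(np.degrees(np.arctan2(np.hypot(v[0],v[1]),v[2])),np.linalg.norm(v),np.degrees(np.arctan2(v[1],v[0])))
t,e=tri(A(182,213),B(619,208),C(149,467));nb,e2=tri(A(221,246),B(589,254),C(155,443))
print(t,e,nb,e2,ang(t-nb))
p1,_=tri(A(126,261),B(468,268),C(99,434));p2,_=tri(A(335,258),B(682,268),C(213,434));m=(p1+p2)/2
print('pins',p1,p2,ang(t-m))
for z in(.126,.1295,.131):print(plane(c,*wproj(c,t),z,True))
s=[plane(c,180+x/2-.25,120+(y-300)/2-.25,.012,True) for x,y in((50,336),(270,334))];print('screws',s)
# predicted pixel of gun flange centre & rim check
o=robot.get_obs();R=Rm(o['tcp_rot'])
for d in(.0527-.048,.0527-.095):print('axis px',wproj(c,o['eef_pos']+R[:,2]*d), wproj(c,o['eef_pos']+R[:,2]*d+R[:,0]*.026))
```

```text
[0.52520005 0.02604327 0.12967867] [0.0006922446366904258, 0.00040900744973891546, 0.0006133365133257952] [0.54111097 0.03032465 0.08492943] [0.0005105372706230406, 0.0006804972615891791, 0.00023369174652763215] (np.float64(20.213942895632933), np.float64(0.0476862872302634), np.float64(-164.93935140569903))
pins [0.55590964 0.00198905 0.06565333] [0.53970619 0.06010412 0.06705424] (np.float64(20.08505185755396), np.float64(0.0674254442918426), np.float64(-167.52109224742853))
[0.52772373 0.02635926 0.126     ]
[0.52532262 0.02605862 0.1295    ]
[0.52429358 0.02592978 0.131     ]
screws [array([ 0.53106575, -0.03828414,  0.012     ]), array([0.4987655 , 0.08287678, 0.012     ])]
axis px (np.float64(278.5017222873155), np.float64(253.30790935079534)) (np.float64(278.55352706296907), np.float64(210.16306173261262))
axis px (np.float64(278.64109914284353), np.float64(293.09437702210204)) (np.float64(278.7278022632472), np.float64(239.02245653735702))
```

{"op": "send_rows", "data": {
  "steps": [
    [[-0.06,-0.5,-0.06],[0,0,0],-1],
    [[-0.06,-0.5,-0.06],[0,0,0],-1],
    [[0,-0.11,0],[0,0,0],-1],
    [[0,0,0],[0,0,0],-1],
    [[0.17,0.045,-0.47],[0,0,0],-1],
    [[0.17,0.045,-0.47],[0,0,0],-1],
    [[0.17,0.045,-0.47],[0,0,0],-1],
    [[0,0,0],[0,0,0],-1],
    [[0,0,0],[0,0,0],-1],
    [[0,0,0],[0,0,0],-1]
  ]
}}

```text
time_s: 12.5
eef_pos: [0.5043, 0.02, 0.1883]
tcp_rot: [-3.14, 0.361, -2.883]
ft_force: [0.0, -0.6, -1.7]
width: 0.314
gripper_force: 30.0
```

```bash
cat > st.py <<'E'
from h import *
o=robot.get_obs();R=Rm(o['tcp_rot']);p=o['eef_pos'];n=-R[:,2];T=np.array([.5252,.026,.1297])
d=p-.0247*n-T;h=d@n
print('t',o['time_s'],'seat above tip mm',h*1e3,'lateral mm (tool x,y)',R[:,:2].T@d*1e3,'world lat',(d-h*n)*1e3,'F along n',o['ft_force']@n,o['ft_force'],'tau',o['wrist_torque'],'tilt',np.degrees(np.arccos(n[2])),o['width'],o['gripper_force'])
E
python3 st.py
python3 - <<'E'
from h import *
for n,x,y in(('scene',265,215),):
    grab(n,'s6');W,_=load('s6')
grab('wrist','w6')
im,_=load('w6');cv2.imwrite('pics/c4.png',np.hstack([cv2.resize(W[215:290,265:365],(400,300),interpolation=2),cv2.resize(im[130:280,180:380],(400,300),interpolation=2)]))
E
```

```text
t 12.5 seat above tip mm 37.84411239452108 lateral mm (tool x,y) [-0.38506443 -0.58015759] world lat [ 0.49623422 -0.46891032  0.13686548] F along n -1.5486333690068224 [ 0.04241871 -0.64998249 -1.70161438] tau [-0.04096556  0.36818896  0.0354009 ] tilt 20.69011827584361 0.31355883292453396 29.95306134223938
```

View pics/c4.png

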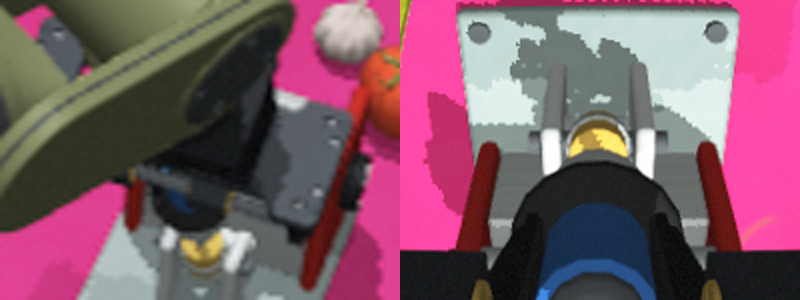

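{"op": "send_rows", "data": {
  "steps": [
    [[0.07,0.04,-0.19],[0,0,0],-1],
    [[0.07,0.04,-0.19],[0,0,0],-1],
    [[0.07,0.02,-0.19],[0,0,0],-1],
    [[0.07,0.02,-0.19],[0,0,0],-1],
    [[0.07,0.02,-0.19],[0,0,0],-1],
    [[0.07,0.02,-0.19],[0,0,0],-1],
    [[0.05,0.01,-0.14],[0,0,0],-1],
    [[0.05,0.01,-0.14],[0,0,0],-1],
    [[0,0,0],[0,0,0],-1],
    [[0,0,0],[0,0,0],-1]
  ]
}}

```text
time_s: 13.6
eef_pos: [0.5144, 0.0236, 0.1594]
tcp_rot: [-3.141, 0.361, -2.884]
ft_force: [-0.3, 0.1, -1.2]
width: 0.31
gripper_force: 30.0
```

```bash
python3 st.py
```

```text
t 13.6 seat above tip mm 6.998062169237223 lateral mm (tool x,y) [-0.16173476  0.37371904] world lat [0.05108376 0.4000018  0.0566839 ] F along n -1.0415138836691633 [-0.25431565  0.14741029 -1.19184353] tau [-0.09727035  0.18763681 -0.06732409] tilt 20.65794913903731 0.3095814613039447 29.95407521724701
```

{"op": "send_rows", "data": {
  "steps": [
    [[0.026,0.005,-0.07],[0,0,0],-1],
    [[0.026,0.005,-0.07],[0,0,0],-1],
    [[0.026,0.005,-0.07],[0,0,0],-1],
    [[0.026,0.005,-0.07],[0,0,0],-1],
    [[0.026,0.005,-0.07],[0,0,0],-1],
    [[0.026,0.005,-0.07],[0,0,0],-1],
    [[0,0,0],[0,0,0],-1],
    [[0,0,0],[0,0,0],-1],
    [[0,0,0],[0,0,0],-1],
    [[0,0,0],[0,0,0],-1]
  ]
}}

```text
time_s: 14.6
eef_pos: [0.5181, 0.0238, 0.1528]
tcp_rot: [-3.139, 0.362, -2.883]
ft_force: [-5.8, -0.9, 5.0]
width: 0.312
gripper_force: 30.0
```

```bash
python3 st.py
```

```text
t 14.6 seat above tip mm -0.48102375756774296 lateral mm (tool x,y) [-1.1944162  -0.32420854] world lat [ 1.16267952 -0.02773747  0.42325901] F along n 6.7503264219887855 [-5.78185187 -0.91051972  5.01331424] tau [-0.0613792   0.91667045  0.0542266 ] tilt 20.71970904475333 0.3117983940981978 29.971194863319397
```

{"op": "send_rows", "data": {
  "steps": [
    [[-0.05,-0.012,-0.018],[0,0,0],-1],
    [[0.017,0.004,-0.047],[0,0,0],-1],
    [[0.017,0.004,-0.047],[0,0,0],-1],
    [[0.017,0.004,-0.047],[0,0,0],-1],
    [[0,0,0],[0,0,0],-1],
    [[0,0,0],[0,0,0],-1],
    [[0,0,0],[0,0,0],-1],
    [[0,0,0],[0,0,0],-1],
    [[0,0,0],[0,0,0],-1],
    [[0,0,0],[0,0,0],-1]
  ]
}}

```text
time_s: 15.6
eef_pos: [0.5187, 0.0239, 0.1504]
tcp_rot: [-3.139, 0.363, -2.883]
ft_force: [-5.1, 0.6, 6.4]
width: 0.309
gripper_force: 30.0
```

```bash
python3 st.py
```

```text
t 15.6 seat above tip mm -2.9451275235701178 lateral mm (tool x,y) [-0.99691001 -0.41315532] world lat [ 1.00611575 -0.16127115  0.35531618] F along n 7.653752791239306 [-5.08125735  0.64643218  6.37818526] tau [0.1127024  0.73422665 0.10241166] tilt 20.822428776499958 0.30931856887245834 29.973673224449158
```

{"op": "send_rows", "data": {
  "steps": [
    [[0,-0.005,-0.06],[0,0,0],-1],
    [[0.01,0.004,-0.05],[0,0,0],-1],
    [[0.018,0.004,-0.05],[0,0,0],-1],
    [[0.018,0.004,-0.05],[0,0,0],-1],
    [[0.018,0.004,-0.05],[0,0,0],-1],
    [[0.018,0.004,-0.05],[0,0,0],-1],
    [[0,0,0],[0,0,0],-1],
    [[0,0,0],[0,0,0],-1],
    [[0,0,0],[0,0,0],-1],
    [[0,0,0],[0,0,0],-1]
  ]
}}

```text
time_s: 16.6
eef_pos: [0.5207, 0.0243, 0.1448]
tcp_rot: [-3.139, 0.364, -2.883]
ft_force: [-5.2, 0.1, 9.0]
width: 0.31
gripper_force: 30.0
```

```bash
python3 st.py
```

```text
t 16.6 seat above tip mm -8.854548953429733 lateral mm (tool x,y) [-0.93999552 -0.48323995] world lat [ 0.97228083 -0.24266644  0.33599914] F along n 10.211440331665719 [-5.19997889  0.12443375  9.02020081] tau [0.19946002 0.77267207 0.12752843] tilt 20.874502902881236 0.3103656778827972 29.97990310192108
```

```bash
python3 - <<'E'
from h import *
grab('scene','s7');grab('wrist','w7');grab('top','t7')
S,_=load('s7');W,_=load('w7');T,_=load('t7')
f=lambda im,x,y,w,h:cv2.resize(im[y:y+h,x:x+w],(400,300),interpolation=2)
cv2.imwrite('pics/c5.png',np.vstack([np.hstack([f(S,285,245,60,45),f(W,230,165,100,75)]),np.hstack([f(T,320,200,80,60),f(W,180,130,200,150)])]))
E
python3 st.py
```

```text
t 16.75 seat above tip mm -8.84163784902394 lateral mm (tool x,y) [-0.93053898 -0.4831082 ] world lat [ 0.96370473 -0.24484799  0.33259433] F along n 10.258782838896597 [-6.20027917  0.90226937  8.77551888] tau [0.20114782 0.76364474 0.16343501] tilt 20.873606012520487 0.3090591161849792 29.979936182498932
```

View pics/c5.png

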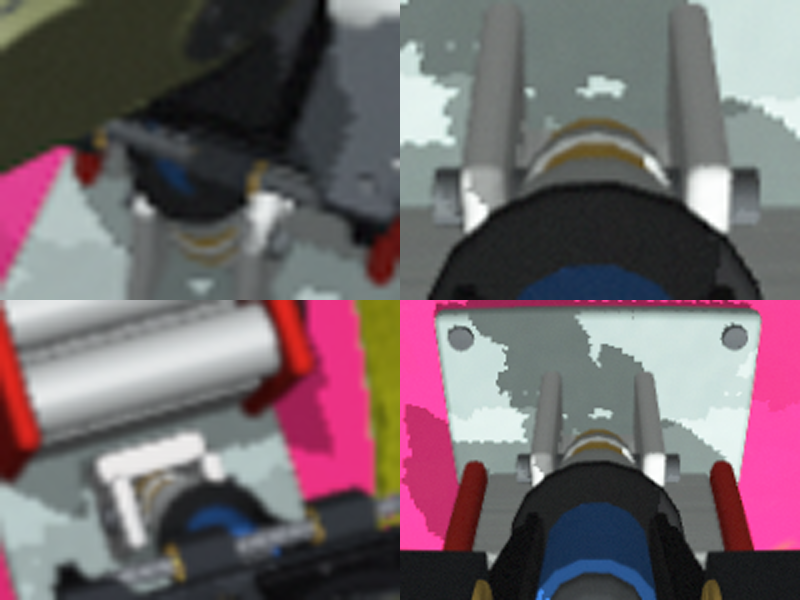

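The skirt is down next to the brass boss and centred on it, and the force matches the spring at about 8 mm. I'll push 1 mm further for margin, let it settle and check.

{"op": "send_rows", "data": {
  "steps": [
    [[0.009,-0.003,-0.03],[0,0,0],-1],
    [[0.009,-0.003,-0.03],[0,0,0],-1],
    [[0,0,0],[0,0,0],-1],
    [[0,0,0],[0,0,0],-1],
    [[0,0,0],[0,0,0],-1],
    [[0,0,0],[0,0,0],-1],
    [[0,0,0],[0,0,0],-1],
    [[0,0,0],[0,0,0],-1],
    [[0,0,0],[0,0,0],-1],
    [[0,0,0],[0,0,0],-1]
  ]
}}

```text
time_s: 17.75
eef_pos: [0.5211, 0.0244, 0.1438]
tcp_rot: [-3.14, 0.365, -2.883]
ft_force: [-6.2, -0.0, 9.4]
width: 0.31
gripper_force: 30.0
```

```bash
python3 st.py && python3 -c "
from plant import robot
print(robot.hand_in())"
```

```text
t 17.75 seat above tip mm -9.98904779440796 lateral mm (tool x,y) [-0.93753226 -0.54510799] world lat [ 0.98581659 -0.30309192  0.3352766 ] F along n 10.932322873697693 [-6.18789182e+00 -1.27067657e-04  9.41505429e+00] tau [0.32750594 0.7877351  0.21874169] tilt 20.885010322448 0.31033446185127334 29.982515573501587
the job is handed in; nothing more can be done
None
```

The job is handed in at 17.75 s: the arm is still gripping the grease gun on the nipple, pushed in an estimated 9–10 mm of the 12 mm stroke; the snap is inferred from the travel and force readings, as I did no pull test and no verdict came back.

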